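Set the recycling tally unit for a batch of cans

ROBOT

A 7-joint arm with a two-finger parallel gripper is mounted at the origin on the work surface. World frame = base frame: x ahead of the robot, y to its left, z up, the work surface at z = 0. Lengths are in m, angles in rad, forces in N, time in s.
With the tool pointing down it reaches from about 0.35 to 0.9 m from the base axis. Payload 19.9 kg.
Tool frame: the origin (TCP) lies at the centre of the arm's flange, where the gripper is bolted on; the fingertips stand 173 mm ahead of it and the grasp point (between the pads) lies 155 mm ahead of it (r.tcp_to_tips is the distance from the TCP to the fingertips, in m); x points along the fingers, y is the direction in which the jaws open and shut, and the axes are right-handed (so a half turn about x gives the same grasp; the last joint's range is limited). The gripper opens to 85 mm and grips with 20 to 120 N. Pads are 22 mm wide; open, the fingers measure 114 mm over their backs; the gripper's body (76 mm by 85 mm) begins 54 mm behind the grasp point. The pads swing forward as they close: fully open they stand 13 mm farther back than shut.
Start: joints at [-1.161, 0.417, -0.01, 1.614, 0.005, 1.111, -0.053], TCP at [0.273, 0.562, 0.405] pointing down, gripper open.
Joint ranges: [-2.81, 2.81], [-0.39, 2.02], [-1.27, 1.25], [0.06, 2.57], [-1.19, 4.33], [0.19, 2], [-2.82, 2.82]. Speed limits (rad/s): [1.89, 1.89, 2.39, 2.39, 3.01, 3.01, 3.01].

INTERFACE

Orientations are given as a rotation vector (axis times angle).
In Python, from workcell import status, eyes, job, r gives the robot as it stands. The module is installed in compiled form; this text tells all that it offers.
- The arm moves only by the tool move_arm, never from a script. Its argument "targets" is a list that holds one entry, the list of rows, each a list of 5 numbers: the shift along the tool's x, y, z in mm, then the turn about the tool's x in degrees, then the closure, from 0 (fully open) to 1 (shut). In form: [[[tx, ty, tz, roll, gripper], ...]]. A call has 1 to 8 rows; each row is the pose to reach, as a shift and turn from the pose measured when the call began, along the tool's axes at that moment; what a row does not reach only later rows make up. A row lasts 1/10 s, in which the tool goes at most 50 mm and 8.59 degrees, less where a joint would pass 70% of its speed; a pose out of reach is approached as far as the arm can. A call with a gripper value outside its range is refused whole. The fingers move at their own pace and stop on an object; "force" is the grip in N (left out, the last holds). Time passes only in rows, so rows that repeat a pose let the fingers close. It gives the time, the measured TCP pose, the force and the opening at its end, in the units of the state.
- status.observe(): the state, without advancing time (a new reading comes with each control period).
- eyes.get_image(name): name is "scene" or "top" or "wrist"; returns the picture (384x512x3 uint8, red, green, blue); there is no depth.
- eyes.camera_params(name): a dict with "camera_matrix" (3x3 intrinsics, pixels), "rvec" (rotation vector, rad) and "tvec" (3), from world to camera coordinates, as OpenCV has them. Camera axes: x right, y down, z forward; pixel columns grow to the right and rows downward; lengths in m; the calibration is good to about 2 mm. A picture is of the moment at which its call begins: read the wrist's pose just before it. camera_params takes no time and is no camera call; for the wrist camera it gives the pose at the moment of the call.
- job.sign_off(): hands the job in, once; it reports no verdict.
The state is a dict: "time_s": time; "joints": joint angles; "joint_vel": joint speeds; "joint_efforts": joint torques, N m; "eef_pos": TCP position; "tool_rot": TCP orientation; "contact_force": force on the tool from outside, world axes, zero at the start; "ft_torque": the same for the moment, N m; "opening": opening from 0.0 (shut) to 1.0 (fully open).
Only numpy, scipy, OpenCV 4.12 (cv2) and the standard library are available. Lean on these libraries where they do the work, as an engineer would, in place of code of your own. Each camera call takes 0.05 s, during which the arm holds its last target.

TASK

On the grey tally unit in the pine tray, roll the three dotted thumbwheels so that the faces squarely in line with the index marks show three, five and two dots, read from left to right by someone facing the unit's front. Then press the key to the right on its front deck, the one with the raised round disc, fully down so that it stays down and the other key pops up. Leave the cans, vial, clamshell and mug shard where they stand.

Things in the scene. Friction and masses are not known exactly. Their poses are not given: they have to be found in the camera images.
- unit: Grey tally unit fixed in the pine tray, 202 mm deep (x), 250 mm wide. Origin: underside centre, on the tray floor; its front faces away from the robot; x to its rear, y to the left as seen by one who faces its front, z up. Front: a level deck 45 mm high with two keys. Behind it a face slopes up to the rear, to 116 mm; its normal leans 35 degrees from vertical to the front. Three white thumbwheels stand out of it.
- hood_edge (a point): Middle of the front lower edge of a clear plastic splash hood, at (+38, 0, +167) mm in the unit's frame; axes as the unit's. The hood is a level sheet 4 mm thick over the unit's full width, from here back to a clear rear wall at x = +100 mm. It leaves no room for a gripper held vertically over the upper side of the wheels: lean the tool with the slope.
- axle_left (a point): Centre of the left thumbwheel's axle, at (+22, +62, +62) mm in the unit's frame; axes as the unit's, axle along y. All wheels are alike: a hexagonal drum 30 mm wide, its six flat faces 26 mm from the axle, with a ridge 5 mm thick along each edge between faces, ridge tips 44 mm from the axle. The unit's slope passes 16 mm from the axle, so the outer faces and ridges stand out of it.
- axle_mid (a point): Centre of the mid thumbwheel's axle, at (+22, 0, +62) mm in the unit's frame; axes as the unit's, axle along y. On each wheel the faces carry 1 to 6 dark dots, in order round the drum. The face that counts is square to the slope's normal, in line with the dark index marks on the slope; its two ridges then stand at +30 and -30 degrees from the normal.
- axle_right (a point): Centre of the right thumbwheel's axle, at (+22, -62, +62) mm in the unit's frame; axes as the unit's, axle along y. Each wheel is rolled by pushing a ridge up or down the slope with the shut fingertips (about 2 N). It turns smoothly, without clicks, and stays where it is left.
- wheel_left (a joint): Angle of the left thumbwheel, rad: the face with k dots counts at (k - 1) x 1.047 (one dot 0, two 1.047, ... six 5.236). Grows as the outer side rolls up the slope, to the unit's rear. Stops at -0.4 and 5.64. Ridges stand at value + 0.524 + 1.047 i (i any whole number) from the slope's normal, positive up the slope.
- wheel_mid (a joint): Angle of the mid thumbwheel, rad: the face with k dots counts at (k - 1) x 1.047 (one dot 0, two 1.047, ... six 5.236). Grows as the outer side rolls up the slope, to the unit's rear. Stops at -0.4 and 5.64. Ridges stand at value + 0.524 + 1.047 i (i any whole number) from the slope's normal, positive up the slope.
- wheel_right (a joint): Angle of the right thumbwheel, rad: the face with k dots counts at (k - 1) x 1.047 (one dot 0, two 1.047, ... six 5.236). Grows as the outer side rolls up the slope, to the unit's rear. Stops at -0.4 and 5.64. Ridges stand at value + 0.524 + 1.047 i (i any whole number) from the slope's normal, positive up the slope.
- keytop_left (a point): Centre of the top of the left key (moves with it), at (-68, +62) mm in the unit's frame. Grey cap 36 mm (x) by 44 mm (y) with a raised square, 18 mm, 3 mm high, on it. Its top is 62 mm above the unit's underside when up, 52 mm when fully down.
- key_left (a joint): Travel of the left key, m: 0 up, 0.010 fully down (straight down); pressing takes about 3 N. The two keys are interlocked: as one goes down the other rises by as much, and they stay as left. This key is down at the start.
- keytop_right (a point): Centre of the top of the right key (moves with it), at (-68, -62) mm in the unit's frame. Grey cap 36 mm (x) by 44 mm (y) with a raised round disc, 22 mm across, 3 mm high, on it. Its top is 62 mm above the unit's underside when up, 52 mm when fully down.
- key_right (a joint): Travel of the right key, m: 0 up, 0.010 fully down (straight down); pressing takes about 3 N. The two keys are interlocked: as one goes down the other rises by as much, and they stay as left. This key is up at the start.
- can_a_centre (a point): Centre (half-way up) of a bare aluminium can, 66 mm across, 115 mm high, standing beside the unit. To be left alone.
- can_b_centre (a point): The same for the other can. To be left alone.
- vial_centre (a point): Centre of a brown glass vial with a black cap, 30 mm across, 66 mm high, standing beside the unit. To be left alone.
- clamshell_centre (a point): Centre of a clear plastic clamshell box, 110 x 120 x 57 mm, lying on the unit's right (-y). To be left alone.
- shard_centre (a point): Middle of a curved shard of a blue and white mug, about 45 mm long and 46 mm high, lying on the unit's left (+y). To be left alone.

How it is judged:
By the outcome, as a careful person would: the job done as asked, in the order asked, and still so for the second after the job is handed in, with the robot touching nothing.
It also fails if it takes over 58 s, if anything falls off the work surface, if the arm or the gripper's body presses on something with over 40 N, if the wrist force passes 120 N, or if a joint passes its speed limit or range.

## Working session

There is one attempt and no reset: what is moved stays moved. The work goes in short steps, Python scripts to look and compute and a tool call to move; the robot and the scene stay as the last step left them, time stands still between calls to the robot, and variables do not carry over. Pictures are saved under pics/ and viewed, and the job is handed in when it is done.

Besides the shell and the picture viewer there is one more tool, called after ">>>" in YAML: its name, and indented under it one key for each argument. move_arm: Moves the arm, as the interface text tells. Its arguments: {"type":"object","properties":{"targets":{"type":"array"},"force":{"type":"number"}},"required":["targets"]}

```bash
mkdir -p pics
python3 - <<'E'
from workcell import status, eyes, job, r
import cv2
print(status.observe())
for n in ("scene","top","wrist"):
    p=eyes.camera_params(n); print(n,p)
    cv2.imwrite(f"pics/{n}0.png",eyes.get_image(n)[:,:,::-1])
E
```

```text
{'time_s': 0.0, 'joints': array([-1.16050363,  0.41799207, -0.01030957,  1.61418239,  0.00471278,
        1.1107057 , -0.05302495]), 'joint_vel': array([-3.41504162e-04, -8.74148128e-04, -1.18953848e-03,  1.54989099e-05,
       -7.17520888e-04,  1.41169535e-04,  1.23495735e-03]), 'joint_efforts': array([ 3.65746828e-04, -8.64463162e+01,  6.78867213e-01, -4.34889078e+01,
        1.90476794e-02,  7.57349568e-03, -2.39292524e-05]), 'eef_pos': array([0.27279571, 0.5621708 , 0.40404536]), 'tool_rot': array([ 0.35331364,  1.54178802, -0.35529198]), 'contact_force': array([-0.02725262,  0.57366982,  0.15957299]), 'ft_torque': array([ 0.00309958, -0.03826306,  0.06939254]), 'opening': 1.0042784029154346}
scene {'camera_matrix': array([[440.19700151,   0.        , 252.13780707],
       [  0.        , 440.19700151, 194.36816969],
       [  0.        ,   0.        ,   1.        ]]), 'rvec': array([ 2.42516331,  1.0674514 , -0.28041416]), 'tvec': array([-0.42863065, -0.30346708,  1.63441791])}
top {'camera_matrix': array([[408.52238607,   0.        , 251.69333565],
       [  0.        , 408.52238607, 190.57765584],
       [  0.        ,   0.        ,   1.        ]]), 'rvec': array([ 2.20732508, -2.16002995,  0.03290513]), 'tvec': array([0.04871835, 0.57222549, 1.14793945])}
wrist {'camera_matrix': array([[328.97470491,   0.        , 255.26399298],
       [  0.        , 328.97470491, 191.40013496],
       [  0.        ,   0.        ,   1.        ]]), 'rvec': array([-2.44008482, -1.52949349, -0.22896645]), 'tvec': array([-0.62455696, -0.03845135,  0.37949459])}
```

View pics/scene0.png

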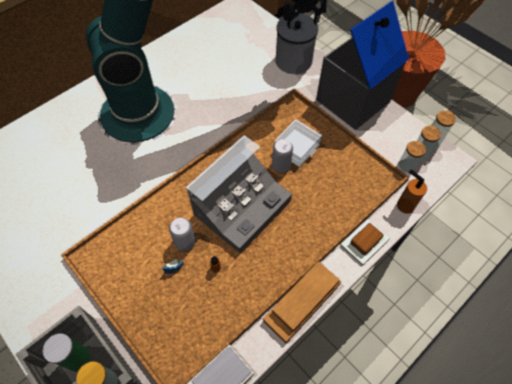

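View pics/top0.png

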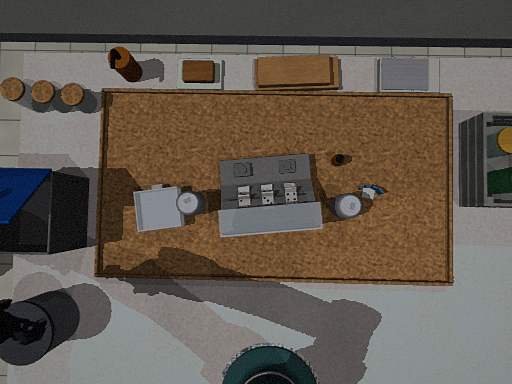

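View pics/wrist0.png

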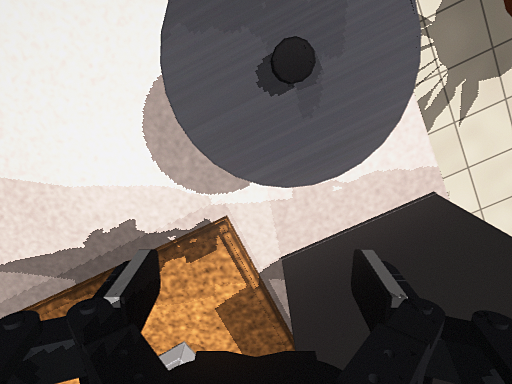

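```bash
cat > h.py <<'E'
import numpy as np, cv2
from workcell import status, eyes, job, r
from scipy.spatial.transform import Rotation as R
def cam(n):
    p=eyes.camera_params(n); return p['camera_matrix'],p['rvec'],p['tvec']
def ray(c,uv,z):
    K,rv,tv=c; Rm=cv2.Rodrigues(rv)[0]
    d=Rm.T@np.linalg.inv(K)@np.array([uv[0],uv[1],1.]); o=-Rm.T@tv
    return o+d*(z-o[2])/d[2]
def proj(c,P):
    return cv2.projectPoints(np.array(P,float).reshape(-1,3),c[1],c[2],c[0],None)[0].reshape(-1,2)
E
python3 - <<'E'
from h import *
s=status.observe()
print(R.from_rotvec(s['tool_rot']).as_matrix().round(3), r.tcp_to_tips)
K,rv,tv=cam('wrist');Rm=cv2.Rodrigues(rv)[0];o=-Rm.T@tv
T=R.from_rotvec(s['tool_rot']).as_matrix()
print('cam in tool',T.T@(o-s['eef_pos']),(T.T@Rm.T).round(3))
for n,(a,b,w,h) in dict(top=(190,130,200,120),scene=(160,110,170,150)).items():
    im=cv2.imread(f'pics/{n}0.png')[b:b+h,a:a+w]
    cv2.imwrite(f'pics/{n}0c.png',cv2.resize(im,None,fx=4,fy=4,interpolation=cv2.INTER_CUBIC))
E
```

```text
[[-0.     0.437  0.9  ]
 [-0.001  0.9   -0.437]
 [-1.    -0.001  0.   ]] 0.1734
cam in tool [ 0.03045896 -0.00011581 -0.07518026] [[-0.    -0.294  0.956]
 [ 1.     0.001  0.001]
 [-0.001  0.956  0.294]]
```

View pics/top0c.png

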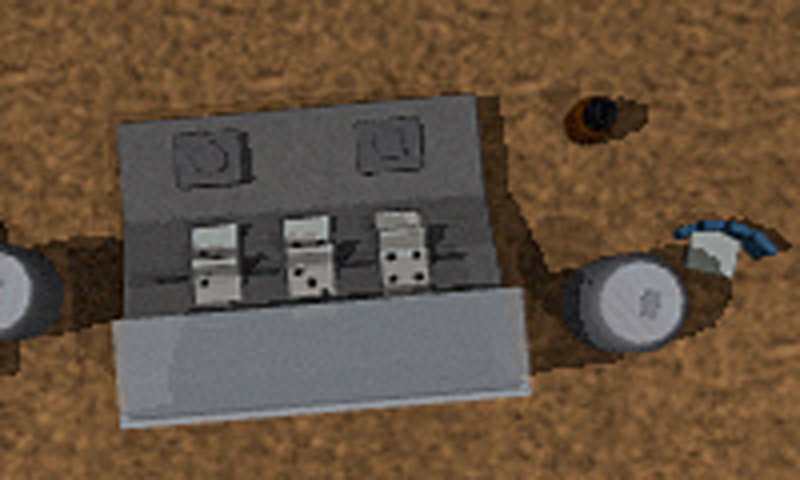

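View pics/scene0c.png

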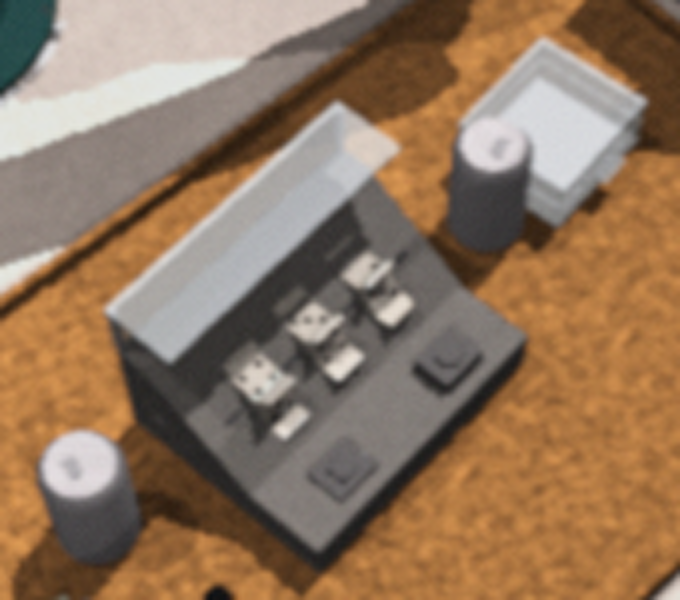

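Run:
```python
from h import *
ct,cs=cam('top'),cam('scene')
def P(c):
    return c[0]@np.c_[cv2.Rodrigues(c[1])[0],c[2]]
pairs={'FR deck':((118,125),(525,336)),'FL deck':((475,95),(320,557)),'hoodR':((113,320),(400,150)),'hoodL':((522,288),(170,362)),
'keyL':((390,143),(343,468)),'keyR':((210,156),(448,357))}
for k,(a,b) in pairs.items():
    a=np.array(a)/4+[190,130];b=np.array(b)/4+[160,110]
    X=cv2.triangulatePoints(P(ct),P(cs),a.astype(float),b.astype(float))[:,0];X=X[:3]/X[3]
    print(k,X.round(4),proj(ct,X)-a)
# deck edge on plane
for n in ((118,125),(475,95)):
    print(ray(ct,np.array(n)/4+[190,130],.055).round(4))
```

```text
FR deck [0.6501 0.153  0.0486] [[-0.42849303 -0.34466918]]
FL deck [ 0.678  -0.0937  0.0419] [[-0.92358529 -0.77577791]]
hoodR [0.5142 0.1399 0.1743] [[-0.515029   -0.42110859]]
hoodL [ 0.5401 -0.1087  0.178 ] [[-0.92616925 -0.79292924]]
keyL [ 0.6407 -0.0352  0.0561] [[-0.59193817 -0.49132723]]
keyR [0.6281 0.0878 0.064 ] [[-0.45761037 -0.37255188]]
[0.6483 0.1511 0.055 ]
[ 0.6739 -0.0948  0.055 ]
```

>>> move_arm:
  targets:
    - [[0, -27, 39, 8.5, 1], [0, -54, 78, 17, 1], [0, -81, 117, 25.5, 1], [0, -108, 156, 34, 1], [0, -135, 195, 42.5, 1], [0, -162, 234, 51, 1], [0, -189, 273, 59.5, 1], [0, -216, 312, 68, 1]]

```text
time_s: 0.95
eef_pos: [0.4597, 0.2298, 0.4045]
tool_rot: [1.263, 1.173, -1.264]
contact_force: [1.7, -0.1, -0.5]
opening: 0.001
```

```bash
cat >> h.py <<'E'
import json,os
U=json.load(open('unit.json')) if os.path.exists('unit.json') else dict(o=[.5636,.0186,.004],yx=[-.994,-.11])
def UM():
    x=np.array([*U['yx'],0]);x/=np.linalg.norm(x);z=np.array([0,0,1.]);y=np.cross(z,x)
    return np.c_[x,y,z],np.array(U['o'])
def w(p):  # unit(mm)->world
    M,o=UM(); return o+M@(np.array(p,float)/1000)
def unit(P):
    M,o=UM(); return M.T@(np.array(P)-o)*1000
def plan(tipu):  # fingertip target in unit mm -> shift
    s=status.observe();T=R.from_rotvec(s['tool_rot']).as_matrix();M,o=UM()
    tgt=w(tipu)+np.array([0,0,r.tcp_to_tips])
    d=T.T@(tgt-s['eef_pos'])*1000
    G=np.c_[[0,0,-1.],M[:,1],M[:,0]]
    rv=R.from_matrix(T.T@G).as_rotvec(degrees=True)
    tip=unit(s['eef_pos']+T[:,0]*r.tcp_to_tips)
    print('tip now',tip.round(1),'shift',d.round(1),'rotv',rv.round(1),'t',round(s['time_s'],2),'F',s['contact_force'].round(1),'j',s['joints'].round(2))
E
python3 -c "
from h import *
plan([-10,0,225])"
```

```text
tip now [  80.1 -221.3  227.1] shift [  2.2 129.  201.2] rotv [79.5  0.  -0. ] t 0.95 F [ 1.7 -0.1 -0.5] j [-0.83  0.23  0.36  1.9  -0.09  1.03 -0.51]
```

>>> move_arm:
  targets:
    - [[0, 16, 25, 8.5, 1], [0, 32, 50, 17, 1], [0, 48, 75, 25.5, 1], [0, 64, 100, 34, 1], [0, 80, 125, 42.5, 1], [0, 96, 150, 51, 1], [0, 113, 175, 59.5, 1], [2, 129, 201, 68, 1]]

```text
time_s: 1.75
eef_pos: [0.574, 0.0189, 0.4027]
tool_rot: [2.057, 0.315, -2.057]
contact_force: [-0.4, 1.1, -0.4]
opening: 0.003
```

```bash
python3 -c "
from h import *
plan([-10,0,225])"
```

```text
tip now [-10.4   0.9 225.3] shift [ 0.3 -0.9  0.3] rotv [11.1  0.  -0. ] t 1.75 F [-0.4  1.1 -0.4] j [-0.6   0.39  0.66  1.76 -0.26  1.08 -1.12]
```

>>> move_arm:
  targets:
    - [[0, 0, 0, 8, 1], [0, 0, 0, 11, 1], [0, 0, 0, 11, 1]]

```text
time_s: 2.05
eef_pos: [0.574, 0.0189, 0.4024]
tool_rot: [2.163, 0.12, -2.164]
contact_force: [-0.8, 0.6, 0.5]
opening: -0.001
```

```bash
python3 -c "
from h import *
plan([-10,0,225])
c=cam('wrist')
im=eyes.get_image('wrist')[:,:,::-1].copy()
cv2.imwrite('pics/w1.png',im)
im=cv2.resize(im,None,fx=1.5,fy=1.5,interpolation=cv2.INTER_CUBIC)
cv2.imwrite('pics/w1b.png',im)
for n,p in dict(FR=[-101,-125,45],FL=[-101,125,45],hR=[38,-125,167],hL=[38,125,167],kL=[-68,62,52],kR=[-68,-62,62],aL=[22,62,62]).items(): print(n,proj(c,w(p))*1.5)
"
```

```text
tip now [-10.3   0.9 225. ] shift [ 0.  -0.8  0.4] rotv [ 0.1  0.  -0. ] t 2.05 F [-0.8  0.6  0.5] j [-0.63  0.4   0.7   1.76 -0.28  1.09 -1.3 ]
FR [[178.57573804 107.73899427]]
FL [[584.45472612 108.62654335]]
hR [[110.24353931 413.21669709]]
hL [[650.71537325 414.1146235 ]]
kL [[481.14344955 164.16332339]]
kR [[278.56439799 164.66566773]]
aL [[475.73272431 306.09328203]]
```

View pics/w1b.png

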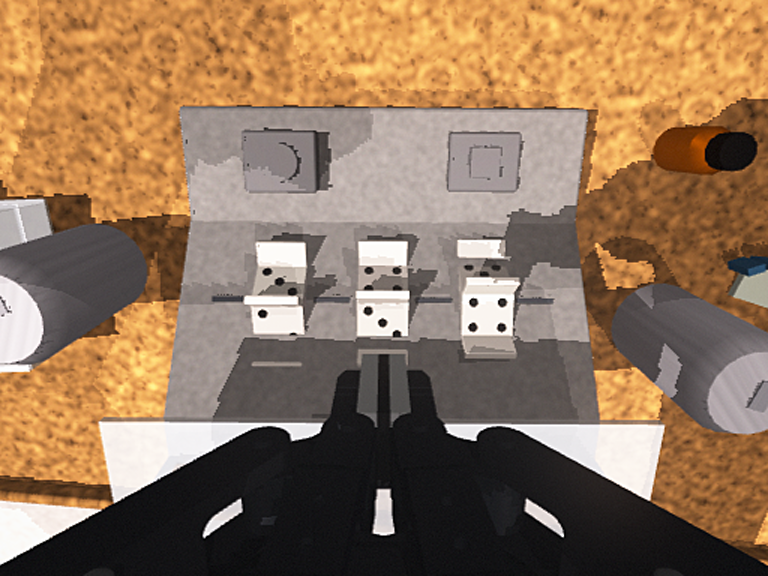

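```bash
python3 -c "
from h import *
c=cam('wrist')
for f in (3,6,9):
  for n,(p,z) in dict(FR=((181,107),45),FL=((587,109),45),hR=((101,420),171),hL=((663,425),171),kL=((484,161),52),kR=((281,161),62)).items(): print(f,n,unit(ray(c,np.array(p)/1.5,(z+f)/1000)).round(1))
"
```

```text
3 FR [-101.2 -124.4   44. ]
3 FL [-101.2  126.5   44. ]
3 hR [  40.1 -128.1  170. ]
3 hL [ 41.5 129.7 170. ]
3 kL [-70.1  63.5  51. ]
3 kR [-70. -61.  61.]
6 FR [-101.  -123.2   47. ]
6 FL [-101.1  125.4   47. ]
6 hR [  38.2 -126.1  173. ]
6 hL [ 39.6 127.7 173. ]
6 kL [-70.2  62.9  54. ]
6 kR [-70.1 -60.4  64. ]
9 FR [-100.9 -122.1   50. ]
9 FL [-100.9  124.2   50. ]
9 hR [  36.3 -124.2  176. ]
9 hL [ 37.7 125.8 176. ]
9 kL [-70.4  62.3  57. ]
9 kR [-70.3 -59.8  67. ]
```

```bash
cat > unit.json <<'E'
{"o":[0.5637,0.0176,0.006],"yx":[-0.994,-0.11]}
E
python3 -c "
from h import *
im=cv2.imread('pics/w1.png')[145:250,135:375]
cv2.imwrite('pics/w1c.png',cv2.resize(im,(800,350),interpolation=cv2.INTER_CUBIC))
c=cam('wrist')
for y in (62,0,-62):
  for t in range(-70,80,10):
    a=np.radians(35-t); p=[22-44*np.sin(a),y,62+44*np.cos(a)]
    q=proj(c,w(p))[0]; print(y,t,((q-[135,145])*800/240).round(0))
" ; sleep 0
```

```text
62 -70 [614.  50.]
62 -60 [619.  50.]
62 -50 [624.  56.]
62 -40 [630.  66.]
62 -30 [634.  82.]
62 -20 [638. 102.]
62 -10 [642. 126.]
62 0 [644. 154.]
62 10 [646. 183.]
62 20 [646. 213.]
62 30 [645. 243.]
62 40 [643. 271.]
62 50 [640. 296.]
62 60 [636. 317.]
62 70 [631. 333.]
0 -70 [402.  49.]
0 -60 [402.  49.]
0 -50 [402.  55.]
0 -40 [402.  65.]
0 -30 [402.  81.]
0 -20 [402. 101.]
0 -10 [402. 125.]
0 0 [402. 152.]
0 10 [402. 182.]
0 20 [402. 212.]
0 30 [401. 242.]
0 40 [401. 270.]
0 50 [401. 295.]
0 60 [401. 316.]
0 70 [401. 332.]
-62 -70 [190.  48.]
-62 -60 [185.  48.]
-62 -50 [179.  54.]
-62 -40 [174.  64.]
-62 -30 [170.  80.]
-62 -20 [165. 100.]
-62 -10 [162. 124.]
-62 0 [159. 151.]
-62 10 [157. 181.]
-62 20 [157. 211.]
-62 30 [158. 241.]
-62 40 [159. 269.]
-62 50 [162. 294.]
-62 60 [166. 315.]
-62 70 [170. 331.]
```

View pics/w1c.png

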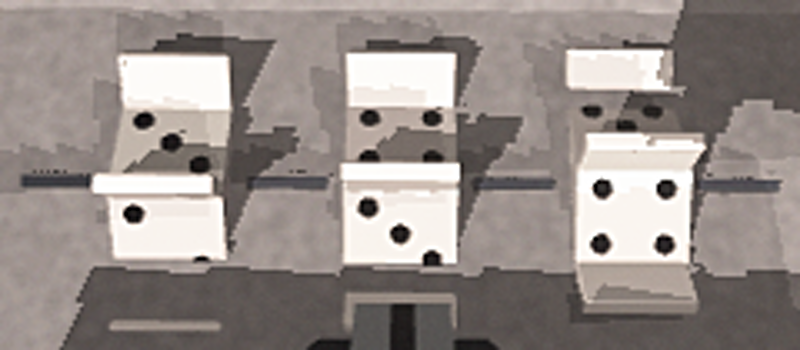

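```bash
python3 -c "
from h import *
plan([-8,62,115])"
```

```text
tip now [-10.3  -0.3 223.1] shift [108.1  62.3   2.6] rotv [ 0.2  0.  -0. ] t 2.1 F [-0.9 -0.5 -0.3] j [-0.63  0.4   0.7   1.76 -0.28  1.09 -1.29]
```

>>> move_arm:
  targets:
    - [[27, 16, 0, 0, 1], [54, 32, 0, 0, 1], [80, 48, 0, 0, 1], [108, 62, -1, 0, 1], [108, 62, -1, 0, 1]]

```text
time_s: 2.6
eef_pos: [0.5811, -0.0439, 0.2917]
tool_rot: [2.157, 0.122, -2.167]
contact_force: [0.7, 0.3, -0.3]
opening: -0.004
```

```bash
python3 -c "
from h import *
plan([-22,62,66])"
```

```text
tip now [ -9.6  63.2 112.3] shift [ 46.2  -1.  -11.8] rotv [ 0.2  0.3 -0.1] t 2.6 F [ 0.7  0.3 -0.3] j [-0.46  0.55  0.63  1.83 -0.4   0.9  -1.09]
```

>>> move_arm:
  targets:
    - [[8, -1, 0, 0, 1], [15, -1, -1, 0, 1], [21, -1, -3, 0, 1], [27, -1, -5, 0, 1], [33, -1, -8, 0, 1], [39, -1, -10, 0, 1], [46, -1, -12, 0, 1], [46, -1, -12, 0, 1]]

```text
time_s: 3.4
eef_pos: [0.5924, -0.0414, 0.2445]
tool_rot: [2.155, 0.122, -2.169]
contact_force: [-0.5, 0.1, 0.1]
opening: 0.001
```

```bash
python3 -c "
from h import *
plan([-5,62,112])"
```

```text
tip now [-20.9  62.   65.1] shift [-46.8   0.2  17.4] rotv [ 0.2  0.4 -0.1] t 3.4 F [-0.5  0.1  0.1] j [-0.42  0.63  0.59  1.83 -0.46  0.83 -1.06]
```

>>> move_arm:
  targets:
    - [[-30, 0, 0, 0, 1], [-65, -15, -8, 0, 1], [-95, -31, -15, 0, 1], [-95, -31, -15, 0, 1]]

```text
time_s: 3.8
eef_pos: [0.6057, -0.0068, 0.3428]
tool_rot: [2.159, 0.126, -2.163]
contact_force: [-0.3, 0.0, -0.7]
opening: 0.006
```

```bash
cat > look.py <<'E'
from h import *
import sys
n=sys.argv[1]
plan([-5,62,112])
c=cam('wrist')
im=eyes.get_image('wrist')[:,:,::-1].copy()
cv2.imwrite(f'pics/{n}.png',im)
cs=int(proj(c,w([0,0,90]))[0][0]); 
pt=np.array([proj(c,w([22-44*np.sin(np.radians(35-t)),y,62+44*np.cos(np.radians(35-t))]))[0] for y in (-80,80) for t in (-80,80)])
lo=np.maximum(pt.min(0)-15,0).astype(int); hi=np.minimum(pt.max(0)+10,[512,384]).astype(int)
f=min(800/(hi-lo)[0],600/(hi-lo)[1])
big=cv2.resize(im[lo[1]:hi[1],lo[0]:hi[0]],None,fx=f,fy=f,interpolation=cv2.INTER_CUBIC)
# radial scale ticks: predicted tip rows beside each wheel
for y in (62,0,-62):
  for t in range(-70,75,10):
    a=np.radians(35-t)
    q=(proj(c,w([22-44*np.sin(a),y+19,62+44*np.cos(a)]))[0]-lo)*f
    cv2.circle(big,tuple(int(v) for v in q),2,(0,0,255) if t%30 else (0,255,0),-1)
cv2.imwrite(f'pics/{n}c.png',big[:600,:800])
E
python3 look.py w2
```

```text
tip now [-38.7  28.9 163.4] shift [51.5 32.9 34.2] rotv [ 0.4  0.1 -0. ] t 3.8 F [-0.3  0.  -0.7] j [-0.53  0.52  0.66  1.74 -0.37  1.01 -1.19]
```

View pics/w2c.png

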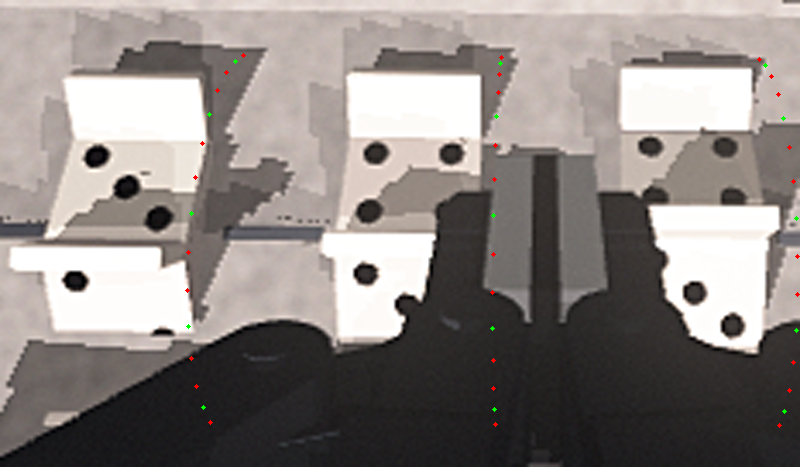

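```bash
python3 -c "
from h import *
plan([-8,62,108]);plan([-18,62,83])"
```

```text
tip now [-37.4  29.9 161.4] shift [53.5 32.  30.1] rotv [ 0.3  0.2 -0. ] t 3.85 F [-0.  -0.9 -0.6] j [-0.53  0.53  0.66  1.74 -0.37  1.01 -1.18]
tip now [-37.4  29.9 161.4] shift [78.5 32.1 20. ] rotv [ 0.3  0.2 -0. ] t 3.85 F [-0.  -0.9 -0.6] j [-0.53  0.53  0.66  1.74 -0.37  1.01 -1.18]
```

>>> move_arm:
  targets:
    - [[25, 18, 16, 0, 1], [50, 32, 29, 0, 1], [56, 32, 29, 0, 1], [61, 32, 28, 0, 1], [66, 32, 26, 0, 1], [71, 32, 24, 0, 1], [76, 32, 21, 0, 1], [78, 32, 20, 0, 1]]

```text
time_s: 4.65
eef_pos: [0.5888, -0.0415, 0.2624]
tool_rot: [2.156, 0.126, -2.165]
contact_force: [1.5, 0.1, 1.5]
opening: -0.003
```

```bash
python3 -c "
from h import *
plan([-18,62,83])"
```

```text
tip now [-17.7  61.6  83. ] shift [0.  0.5 0.4] rotv [ 0.4  0.2 -0. ] t 4.65 F [1.5 0.1 1.5] j [-0.44  0.6   0.6   1.83 -0.44  0.85 -1.07]
```

>>> move_arm:
  targets:
    - [[-30, 0, -5, 0, 1], [-65, -15, -12, 0, 1], [-80, -31, -20, 0, 1], [-80, -31, -20, 0, 1]]

```text
time_s: 5.05
eef_pos: [0.6063, -0.0058, 0.3441]
tool_rot: [2.158, 0.131, -2.162]
contact_force: [-0.0, -0.4, -0.5]
opening: 0.001
```

```bash
python3 look.py w3; python3 -c "
from h import *
plan([-18,0,92])"
```

```text
tip now [-39.4  27.8 164.7] shift [52.7 33.8 35. ] rotv [0.6 0.1 0. ] t 5.05 F [-0.  -0.4 -0.5] j [-0.53  0.52  0.66  1.74 -0.37  1.01 -1.18]
tip now [-38.2  29.1 163.3] shift [ 71.4 -29.3  20.4] rotv [0.5 0.2 0. ] t 5.1 F [ 0.3  0.3 -0.7] j [-0.53  0.52  0.66  1.74 -0.37  1.01 -1.18]
```

View pics/w3c.png

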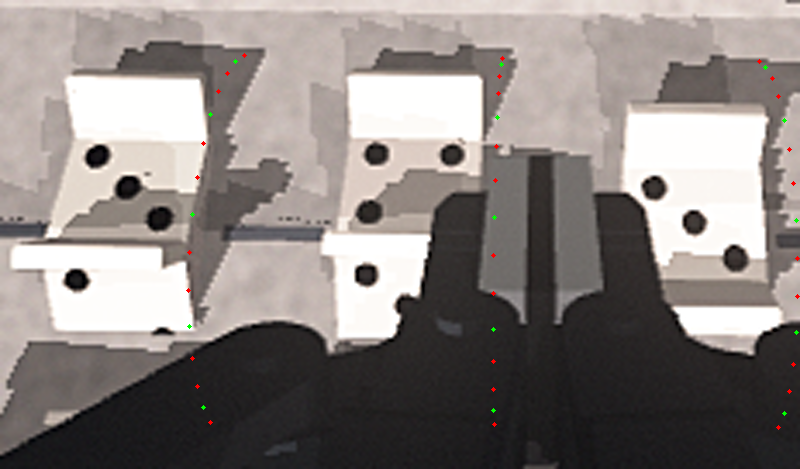

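```bash
cat > ang.py <<'E'
from h import *
def setup(c):
    pt=np.array([proj(c,w([22-44*np.sin(np.radians(35-t)),y,62+44*np.cos(np.radians(35-t))]))[0] for y in (-80,80) for t in (-80,80)])
    lo=np.maximum(pt.min(0)-15,0).astype(int); hi=np.minimum(pt.max(0)+10,[512,384]).astype(int)
    return lo,min(800/(hi-lo)[0],600/(hi-lo)[1])
def ang(c,crop_uv,rad=44.07):
    lo,f=setup(c); uv=np.array(crop_uv)/f+lo
    a=unit(ray(c,uv,.3)); b=unit(ray(c,uv,.0)); d=b-a
    p=(a-[22,0,62])[[0,2]]; q=d[[0,2]]
    A=q@q;B=2*p@q;C=p@p-rad**2; D=B*B-4*A*C
    if D<0: t=-B/2/A
    else: t=(-B-np.sqrt(D))/2/A
    X=p+q*t; return round(float(35-np.degrees(np.arctan2(-X[0],X[1]))),1), (a+d*t).round(1), D>0
if __name__=='__main__':
    import sys
    c=cam('wrist')
    for s in sys.argv[1:]:
        print(s,ang(c,[float(v) for v in s.split(',')]))
E
python3 ang.py 690,103 690,112 720,306 720,333 380,234 380,256 130,245 130,268
```

```text
690,103 (-36.3, array([-19.8,  61.3,  76.1]), np.True_)
690,112 (-32.6, array([-18.7,  61. ,  78.8]), np.True_)
720,306 (22.8, array([ 12.7,  65.4, 105.1]), np.True_)
720,333 (30.4, array([ 18.5,  65.6, 105.9]), np.True_)
380,234 (4.8, array([ -0.2,  -3.9, 100.1]), np.True_)
380,256 (10.5, array([  3.7,  -3.8, 102.1]), np.True_)
130,245 (8.2, array([  2.1, -54.6, 101.3]), np.True_)
130,268 (14.1, array([  6.3, -54.4, 103.2]), np.True_)
```

```bash
python3 -c "
from ang import *
c=cam('wrist');lo,f=setup(c)
for y in (90,62,31,-31,-95): print(y,(proj(c,w([12.8,y,75.1]))[0]-lo)*f)
"
python3 - <<'E'
import cv2
im=cv2.imread('pics/w3.png')
print(im.shape)
E
```

```text
90 [808.1506942  234.84831224]
62 [685.64532719 233.76444304]
31 [549.94532925 232.56383403]
-31 [278.32740429 230.16068786]
-95 [ -2.35758582 227.67732061]
(384, 512, 3)
```

```bash
python3 -c "
from h import *
plan([-72,0,50])"
```

```text
tip now [-38.2  29.1 163.3] shift [113.2 -28.8 -33.8] rotv [0.5 0.2 0. ] t 5.1 F [ 0.3  0.3 -0.7] j [-0.53  0.52  0.66  1.74 -0.37  1.01 -1.18]
```

>>> move_arm:
  targets:
    - [[30, -15, -17, 0, 1], [70, -29, -34, 0, 1], [95, -29, -34, 0, 1], [108, -29, -34, -0.5, 1], [108, -29, -34, -0.5, 1]]

```text
time_s: 5.6
eef_pos: [0.6346, 0.0247, 0.2327]
tool_rot: [2.148, 0.136, -2.163]
contact_force: [-0.4, 0.7, 0.5]
opening: 0.001
```

```bash
python3 -c "
from h import *
plan([-72,0,50])"
```

```text
tip now [-70.    0.8  53.3] shift [ 3.3 -0.7 -0.8] rotv [ 1.   0.4 -0. ] t 5.6 F [-0.4  0.7  0.5] j [-0.49  0.71  0.57  1.72 -0.48  0.86 -1.16]
```

>>> move_arm:
  targets:
    - [[2, 0, 0, 0.5, 1], [3, 0, 0, 1, 1], [4, 0, 0, 1, 1], [5, 0, 0, 1, 1]]

```text
time_s: 6.0
eef_pos: [0.6347, 0.0247, 0.2284]
tool_rot: [2.158, 0.118, -2.171]
contact_force: [-5.8, -0.7, 25.0]
opening: 0.004
```

>>> move_arm:
  targets:
    - [[1, 0, 0, 0, 1], [1, 0, 0, 0, 1]]

```text
time_s: 6.2
eef_pos: [0.6347, 0.0246, 0.2285]
tool_rot: [2.159, 0.119, -2.171]
contact_force: [-6.9, 0.7, 13.1]
opening: 0.002
```

>>> move_arm:
  targets:
    - [[1, 0, 0, 0, 1], [1, 0, 0, 0, 1]]

```text
time_s: 6.4
eef_pos: [0.6346, 0.0245, 0.2285]
tool_rot: [2.159, 0.119, -2.171]
contact_force: [-8.1, 0.6, 12.5]
opening: 0.001
```

```bash
cat > unit.json <<'E'
{"o":[0.5637,0.0176,0.0098],"yx":[-0.994,-0.11]}
E
python3 -c "
from h import *
plan([-38,-29,155])"
```

```text
tip now [-70.3   0.8  45.3] shift [-109.5  -30.    33.9] rotv [-0.   0.3  0. ] t 6.4 F [-8.1  0.6 12.5] j [-0.49  0.72  0.57  1.72 -0.49  0.85 -1.17]
```

>>> move_arm:
  targets:
    - [[-30, 0, 0, 0, 1], [-70, -15, 20, 0, 1], [-115, -31, 45, 0, 1], [-118, -31, 45, 0, 1], [-118, -31, 45, 0, 1]]

```text
time_s: 6.9
eef_pos: [0.5871, 0.0509, 0.3485]
tool_rot: [2.163, 0.122, -2.168]
contact_force: [0.4, -0.1, 0.2]
opening: 0.002
```

```bash
python3 look.py w4
```

```text
tip now [-26.5 -30.9 165.3] shift [53.2 92.6 21.8] rotv [0.  0.1 0.1] t 6.9 F [ 0.4 -0.1  0.2] j [-0.65  0.49  0.67  1.78 -0.36  1.   -1.3 ]
```

View pics/w4c.png

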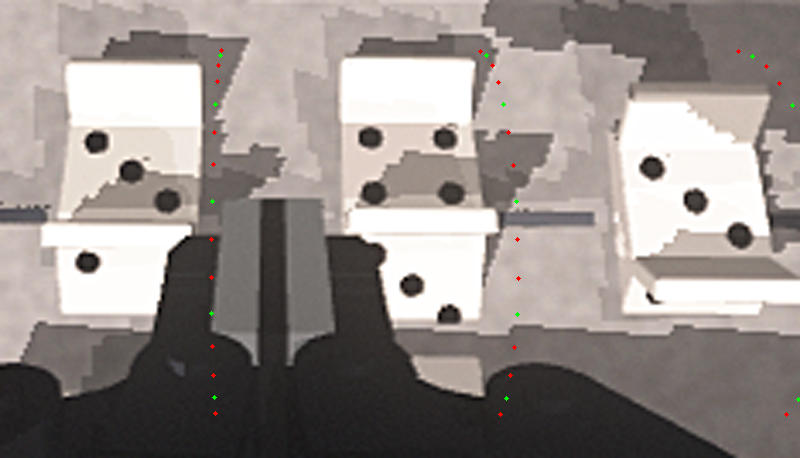

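```bash
python3 ang.py 690,85 690,97 720,278 720,302 420,210 420,232 110,223 110,247;python3 -c "
from ang import *
c=cam('wrist');lo,f=setup(c)
for y in (92,31,-91): print(y,(proj(c,w([12.8,y,75.1]))[0]-lo)*f)
"
```

```text
690,85 (-38.6, array([-20.3,  60.8,  74.5]), np.True_)
690,97 (-33.2, array([-18.9,  59.5,  78.4]), np.True_)
720,278 (19.8, array([ 10.4,  59.6, 104.5]), np.True_)
720,302 (26.3, array([ 15.3,  59.8, 105.6]), np.True_)
420,210 (2.2, array([-1.9, -0.7, 99. ]), np.True_)
420,232 (7.9, array([  1.9,  -0.9, 101.2]), np.True_)
110,223 (5.7, array([  0.5, -63.7, 100.4]), np.True_)
110,247 (12.0, array([  4.8, -63.6, 102.6]), np.True_)
92 [812.12641673 223.39263025]
31 [543.9240473  222.94573398]
-91 [  8.09679206 222.05290367]
```

```bash
cat > unit.json <<'E'
{"o":[0.5647,0.0177,0.0098],"yx":[-0.994,-0.11]}
E
python3 -c "
from h import *
plan([-19,0,92])"
```

```text
tip now [-25.2 -30.5 163.9] shift [71.9 30.3  6.7] rotv [0.  0.2 0.1] t 6.95 F [-0.8  0.2 -1.4] j [-0.65  0.49  0.67  1.78 -0.36  1.   -1.29]
```

>>> move_arm:
  targets:
    - [[20, 15, 0, 0, 1], [45, 30, 2, 0, 1], [68, 30, 5, 0, 1], [72, 30, 6, 0, 1], [72, 30, 6, 0, 1]]

```text
time_s: 7.45
eef_pos: [0.5842, 0.02, 0.2741]
tool_rot: [2.158, 0.12, -2.172]
contact_force: [1.2, -0.2, 0.5]
opening: -0.003
```

```bash
python3 -c "
from h import *
plan([7,0,102])"
```

```text
tip now [-18.5  -0.2  90.9] shift [-11.    0.1  26.7] rotv [-0.   0.4  0. ] t 7.45 F [ 1.2 -0.2  0.5] j [-0.55  0.58  0.62  1.84 -0.43  0.87 -1.19]
```

>>> move_arm:
  targets:
    - [[-1, 0, 5, 0, 1], [-3, 0, 9, 0, 1], [-5, 0, 13, 0, 1], [-8, 0, 17, 0, 1], [-10, 0, 21, 0, 1], [-11, 0, 24, 0, 1], [-11.5, 0, 26, 0, 1], [-11.5, 0, 26.5, 0, 1]]

```text
time_s: 8.25
eef_pos: [0.5578, 0.0171, 0.2858]
tool_rot: [2.158, 0.12, -2.172]
contact_force: [1.7, 0.0, 0.5]
opening: -0.003
```

```bash
python3 -c "
from h import *
plan([-30,0,76])"
```

```text
tip now [  8.1  -0.3 102.6] shift [ 26.4   0.1 -37.1] rotv [-0.   0.4  0.1] t 8.25 F [1.7 0.  0.5] j [-0.58  0.52  0.64  1.9  -0.41  0.86 -1.2 ]
```

>>> move_arm:
  targets:
    - [[-2, 0, -15, 0, 1], [-2, 0, -36, 0, 1], [14, 0, -40, 0, 1], [27, 0, -40, 0, 1], [27, 0, -40, 0, 1]]

```text
time_s: 8.75
eef_pos: [0.5961, 0.0213, 0.2561]
tool_rot: [2.154, 0.119, -2.176]
contact_force: [1.3, -0.3, -0.2]
opening: -0.001
```

```bash
python3 -c "
from h import *
plan([7,0,102])"
```

```text
tip now [-29.7  -0.3  72.9] shift [-28.7   0.2  38.9] rotv [-0.   0.6  0. ] t 8.75 F [ 1.3 -0.3 -0.2] j [-0.54  0.62  0.6   1.81 -0.45  0.86 -1.18]
```

>>> move_arm:
  targets:
    - [[-3, 0, 2, 0, 1], [-8, 0, 6, 0, 1], [-13, 0, 11, 0, 1], [-18, 0, 16, 0, 1], [-22, 0, 21, 0, 1], [-25, 0, 26, 0, 1], [-28, 0, 31, 0, 1], [-29.5, 0, 36, 0, 1]]

```text
time_s: 9.55
eef_pos: [0.5602, 0.0174, 0.2862]
tool_rot: [2.154, 0.119, -2.176]
contact_force: [1.5, -0.2, -1.1]
opening: 0.002
```

```bash
python3 -c "
from h import *
plan([8,0,102])"
```

```text
tip now [  6.3  -0.3 103.1] shift [1.1 0.2 3.4] rotv [-0.   0.6  0. ] t 9.55 F [ 1.5 -0.2 -1.1] j [-0.58  0.53  0.64  1.89 -0.41  0.87 -1.2 ]
```

>>> move_arm:
  targets:
    - [[1, 0, 2, 0, 1], [1, 0, 2.5, 0, 1], [-5, 0, -10, 0, 1], [-5, 0, -24, 0, 1], [8, 0, -24, 0, 1], [16, 0, -24, 0, 1], [20, 0, -24, 0, 1], [20, 0, -24, 0, 1]]

```text
time_s: 10.35
eef_pos: [0.5832, 0.0198, 0.2651]
tool_rot: [2.152, 0.119, -2.178]
contact_force: [0.1, 0.3, -0.9]
opening: 0.006
```

```bash
python3 -c "
from h import *
plan([-18,0,82.9])"
```

```text
tip now [-16.6  -0.2  81.9] shift [-1.   0.1  0.7] rotv [-0.   0.7  0. ] t 10.35 F [ 0.1  0.3 -0.9] j [-0.55  0.59  0.62  1.84 -0.44  0.86 -1.18]
```

>>> move_arm:
  targets:
    - [[-28, 0, -2, 0, 1], [-28, 30, 0, 0, 1], [-28, 62, 5, 0, 1], [-21, 62, 10, 0, 1], [-21, 62, 15, 0, 1], [-21, 62, 20, 0, 1], [-21, 62, 25, 0, 1], [-21, 62, 25, 0, 1]]

```text
time_s: 11.15
eef_pos: [0.565, -0.044, 0.2867]
tool_rot: [2.152, 0.12, -2.178]
contact_force: [0.2, -0.7, 1.0]
opening: 0.001
```

```bash
python3 -c "
from h import *
plan([-18,62,83])"
```

```text
tip now [  8.5  61.2 103.5] shift [ 20.2   0.7 -24.7] rotv [-0.   0.7  0.1] t 11.15 F [ 0.2 -0.7  1. ] j [-0.47  0.54  0.65  1.87 -0.41  0.88 -1.08]
```

>>> move_arm:
  targets:
    - [[-5, 0, -10, 0, 1], [-5, 0, -25, 0, 1], [8, 0, -25, 0, 1], [15, 0, -25, 0, 1], [18, 0, -25, 0, 1], [19.5, 0, -25, 0, 1], [19.5, 0, -25, 0, 1]]

```text
time_s: 11.85
eef_pos: [0.5895, -0.0412, 0.2669]
tool_rot: [2.152, 0.12, -2.178]
contact_force: [-0.4, 0.5, -0.1]
opening: 0.003
```

```bash
python3 -c "
from h import *
plan([-30,-31,165])"
```

```text
tip now [-16.1  61.1  83.8] shift [-81.3 -92.4 -10.8] rotv [-0.   0.7  0.1] t 11.85 F [-0.4  0.5 -0.1] j [-0.45  0.6   0.62  1.82 -0.44  0.87 -1.07]
```

>>> move_arm:
  targets:
    - [[-30, 0, 0, 0, 1], [-30, -45, 4, 0, 1], [-30, -90, 9, 0, 1], [-30, -123, 13, 0, 1], [-24, -123, 13, 0, 1], [-24, -123, 13, 0, 1]]

```text
time_s: 12.45
eef_pos: [0.5629, 0.0801, 0.2909]
tool_rot: [2.15, 0.121, -2.178]
contact_force: [0.1, -0.7, 0.1]
opening: -0.003
```

```bash
python3 -c "
from h import *
plan([-17,-62,83])"
```

```text
tip now [ -2.9 -62.4 107.7] shift [ 24.5   0.3 -12.2] rotv [0.1 0.7 0.1] t 12.45 F [ 0.1 -0.7  0.1] j [-0.69  0.53  0.64  1.87 -0.4   0.89 -1.31]
```

>>> move_arm:
  targets:
    - [[5, 0, 1, 0, 1], [8, 0, -3, 0, 1], [11, 0, -6, 0, 1], [15, 0, -9, 0, 1], [19, 0, -12, 0, 1], [22, 0, -13, 0, 1], [24, 0, -14, 0, 1], [24, 0, -14, 0, 1]]

```text
time_s: 13.25
eef_pos: [0.5764, 0.081, 0.2664]
tool_rot: [2.15, 0.12, -2.179]
contact_force: [0.0, -0.4, 0.9]
opening: 0.001
```

```bash
python3 -c "
from h import *
plan([-30,-31,165])"
```

```text
tip now [-16.3 -61.7  83.2] shift [-82.   30.5 -10.3] rotv [0.  0.8 0. ] t 13.25 F [ 0.  -0.4  0.9] j [-0.65  0.59  0.61  1.84 -0.44  0.86 -1.29]
```

>>> move_arm:
  targets:
    - [[-30, 0, -3, 0, 1], [-70, 30, 0, 0, 1], [-110, 62, 4, 0, 1], [-135, 62, 6, 0, 1], [-135, 62, 6, 0, 1]]

```text
time_s: 13.75
eef_pos: [0.5792, 0.0172, 0.4046]
tool_rot: [2.156, 0.118, -2.177]
contact_force: [0.2, 0.4, -0.4]
opening: 0.001
```

```bash
python3 look.py w5
```

```text
tip now [-12.7   1.9 221.4] shift [109.4  60.1   8.2] rotv [-0.1  0.5  0.1] t 13.75 F [ 0.2  0.4 -0.4] j [-0.64  0.41  0.72  1.75 -0.3   1.11 -1.28]
```

View pics/w5c.png

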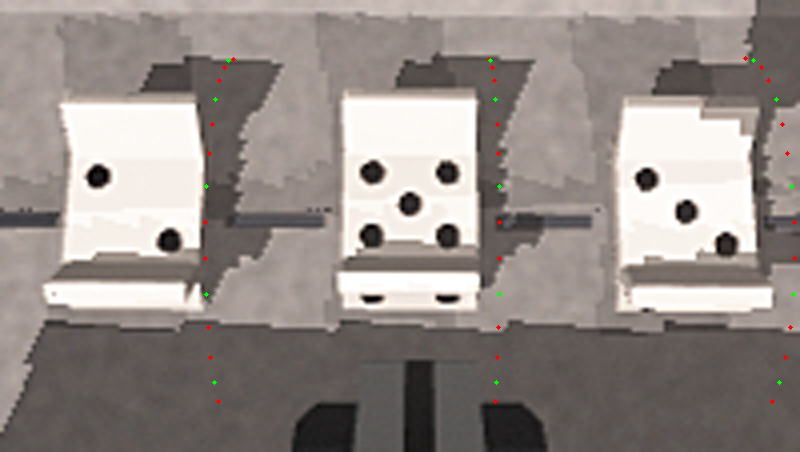

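```bash
python3 ang.py 120,283 120,307 410,272 410,296 700,286 700,309 120,99 410,96 690,101;python3 -c "
from ang import *
c=cam('wrist');lo,f=setup(c)
for y in (92,31,-31,-91): print(y,(proj(c,w([12.8,y,75.1]))[0]-lo)*f)
"
```

```text
120,283 (27.2, array([ 16. , -61.6, 105.7]), np.True_)
120,307 (34.1, array([ 21.3, -61.9, 106.1]), np.True_)
410,272 (24.0, array([ 13.6,  -0.6, 105.3]), np.True_)
410,296 (30.8, array([ 18.8,  -0.6, 106. ]), np.True_)
700,286 (27.8, array([ 16.5,  60.4, 105.7]), np.True_)
700,309 (34.5, array([ 21.6,  60.7, 106.1]), np.True_)
120,99 (-29.2, array([-17.7, -64.6,  81.2]), np.True_)
410,96 (-30.7, array([-18.2,  -0.7,  80.2]), np.True_)
690,101 (-28.5, array([-17.4,  60.9,  81.7]), np.True_)
92 [810.2884518  220.84569632]
31 [546.97636378 220.59934058]
-31 [279.5563463  220.34914143]
-91 [ 20.96283814 220.10720041]
```

```bash
python3 -c "
from h import *
plan([-16,0,110]);plan([8.5,0,103.5])"
```

```text
tip now [-12.1   0.7 219.3] shift [109.3  -0.8  -3.1] rotv [-0.   0.7  0.1] t 13.8 F [-0.6  0.4 -1.7] j [-0.64  0.41  0.72  1.75 -0.3   1.11 -1.28]
tip now [-12.1   0.7 219.3] shift [116.1  -0.8  21.3] rotv [-0.   0.7  0.1] t 13.8 F [-0.6  0.4 -1.7] j [-0.64  0.41  0.72  1.75 -0.3   1.11 -1.28]
```

>>> move_arm:
  targets:
    - [[35, -1, -3, 0, 1], [75, -1, -3, 0, 1], [106, -1, -3, 0, 1], [115, -1, 4, 0, 1], [115, -1, 10, 0, 1], [115, -1, 16, 0, 1], [115, -1, 20, 0, 1], [115, -1, 20, 0, 1]]

```text
time_s: 14.6
eef_pos: [0.5574, 0.017, 0.2891]
tool_rot: [2.155, 0.121, -2.177]
contact_force: [-0.5, -1.0, 5.6]
opening: 0.001
```

```bash
python3 -c "
from h import *
plan([8.5,0,103.5]);plan([-16,0,83.5])"
```

```text
tip now [  9.1  -0.5 105.9] shift [2.4 0.2 1.1] rotv [-0.   0.6  0.1] t 14.6 F [-0.5 -1.   5.6] j [-0.59  0.52  0.65  1.9  -0.41  0.87 -1.19]
tip now [  9.1  -0.5 105.9] shift [ 22.1   0.2 -23.6] rotv [-0.   0.6  0.1] t 14.6 F [-0.5 -1.   5.6] j [-0.59  0.52  0.65  1.9  -0.41  0.87 -1.19]
```

>>> move_arm:
  targets:
    - [[-6, 0, 0, 0, 1], [-6, 0, -26, 0, 1], [4, 0, -26, 0, 1], [4, 0, -26, 0, 1]]

```text
time_s: 15.0
eef_pos: [0.5831, 0.02, 0.2843]
tool_rot: [2.153, 0.121, -2.178]
contact_force: [-0.3, -0.9, 0.0]
opening: 0.0
```

```bash
python3 -c "
from h import *
plan([8.5,0,102.5])"
```

```text
tip now [-16.6  -0.6 101.1] shift [-1.1  0.3 27.1] rotv [-0.   0.6  0.1] t 15.0 F [-0.3 -0.9  0. ] j [-0.57  0.57  0.64  1.83 -0.42  0.89 -1.19]
```

>>> move_arm:
  targets:
    - [[1, 0, 6, 0, 1], [1, 0, 12, 0, 1], [0.5, 0, 17, 0, 1], [0, 0, 21, 0, 1], [-0.5, 0, 24, 0, 1], [-0.5, 0, 25.5, 0, 1], [-0.5, 0, 25.5, 0, 1]]

```text
time_s: 15.7
eef_pos: [0.5577, 0.0172, 0.2852]
tool_rot: [2.153, 0.121, -2.178]
contact_force: [0.2, -0.1, 0.1]
opening: -0.005
```

```bash
python3 -c "
from h import *
plan([-16,0,83.8])"
```

```text
tip now [  8.9  -0.7 102. ] shift [ 17.9   0.4 -23.2] rotv [-0.   0.6  0.1] t 15.7 F [ 0.2 -0.1  0.1] j [-0.59  0.53  0.65  1.9  -0.41  0.87 -1.19]
```

>>> move_arm:
  targets:
    - [[-6, 0, -10, 0, 1], [-6, 0, -24, 0, 1], [6, 0, -24, 0, 1], [13, 0, -24, 0, 1], [16, 0, -24, 0, 1], [17.5, 0, -24, 0, 1], [17.5, 0, -24, 0, 1]]

```text
time_s: 16.4
eef_pos: [0.5812, 0.0198, 0.2674]
tool_rot: [2.153, 0.121, -2.178]
contact_force: [-0.2, -0.1, 0.4]
opening: 0.003
```

```bash
python3 -c "
from h import *
plan([-12,0,220])"
```

```text
tip now [-14.7  -0.6  84.2] shift [-135.8   -0.     6.2] rotv [-0.   0.7  0.1] t 16.4 F [-0.2 -0.1  0.4] j [-0.56  0.59  0.62  1.85 -0.44  0.86 -1.18]
```

>>> move_arm:
  targets:
    - [[-40, 0, -3, 0, 1], [-85, 0, 0, 0, 1], [-130, 0, 4, 0, 1], [-136, 0, 6, 0, 1], [-136, 0, 6, 0, 1]]

```text
time_s: 16.9
eef_pos: [0.5766, 0.0189, 0.4048]
tool_rot: [2.156, 0.122, -2.176]
contact_force: [-0.8, 0.2, -0.4]
opening: -0.001
```

```bash
python3 look.py w6
```

```text
tip now [-10.3  -0.5 221.6] shift [109.5  62.3   5.9] rotv [-0.   0.5  0.2] t 16.9 F [-0.8  0.2 -0.4] j [-0.65  0.41  0.73  1.75 -0.3   1.11 -1.28]
```

View pics/w6c.png

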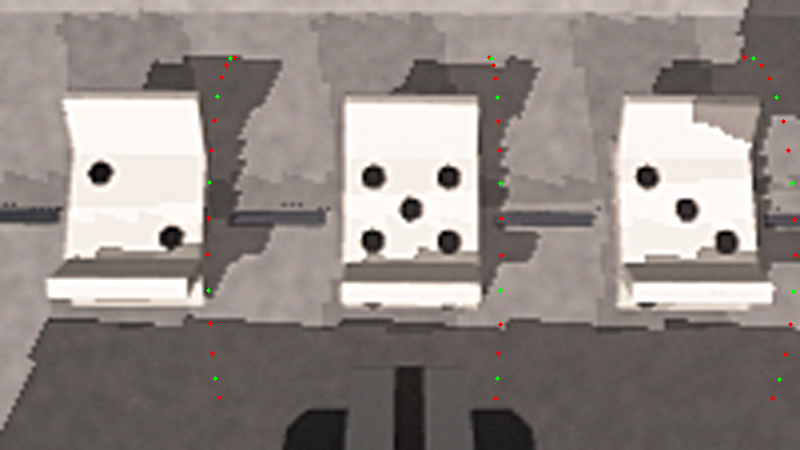

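```bash
python3 ang.py 120,278 120,301 410,282 410,305 700,284 700,307; python3 -c "
from h import *
plan([-69,-62,75])"
```

```text
120,278 (25.6, array([ 14.8, -61.5, 105.5]), np.True_)
120,301 (32.1, array([ 19.8, -61.7, 106. ]), np.True_)
410,282 (26.5, array([ 15.5,  -0.4, 105.6]), np.True_)
410,305 (33.1, array([ 20.5,  -0.4, 106. ]), np.True_)
700,284 (26.9, array([ 15.8,  60.6, 105.6]), np.True_)
700,307 (33.5, array([ 20.9,  60.8, 106.1]), np.True_)
tip now [ -9.9  -0.7 220.2] shift [144.7 -61.4 -58.8] rotv [0.  0.6 0.2] t 16.95 F [-0.1 -0.4 -0.5] j [-0.65  0.41  0.73  1.75 -0.3   1.11 -1.28]
```

>>> move_arm:
  targets:
    - [[20, -20, -20, 0, 1], [50, -45, -42, 0, 1], [90, -61, -59, 0, 1], [130, -61, -59, 0, 1], [144, -61, -59, 0, 1], [144, -61, -59, 0, 1]]

```text
time_s: 17.55
eef_pos: [0.6259, 0.0859, 0.2566]
tool_rot: [2.148, 0.119, -2.183]
contact_force: [-0.4, -0.5, -0.1]
opening: -0.001
```

```bash
python3 -c "
from h import *
plan([-69,-62,52])"
```

```text
tip now [-65.6 -61.3  73.4] shift [21.4 -1.  -1. ] rotv [-0.1  0.9  0.1] t 17.55 F [-0.4 -0.5 -0.1] j [-0.61  0.68  0.6   1.72 -0.47  0.91 -1.28]
```

>>> move_arm:
  targets:
    - [[6, -1, -2, 0, 1], [11, -1, -3, 0, 1], [15, -1, -3, 0, 1], [19, -1, -3, 0, 1], [20, -1, -3, 0, 1], [20, -1, -3, 0, 1]]

```text
time_s: 18.15
eef_pos: [0.6285, 0.0872, 0.2367]
tool_rot: [2.149, 0.119, -2.183]
contact_force: [1.1, 0.3, -0.0]
opening: -0.0
```

>>> move_arm:
  targets:
    - [[1, 0, 0, 0, 1], [1.5, 0, 0, 0, 1], [1.5, 0, 0, 0, 1]]

```text
time_s: 18.45
eef_pos: [0.6285, 0.0871, 0.2355]
tool_rot: [2.149, 0.12, -2.183]
contact_force: [-0.5, 0.2, 6.6]
opening: -0.004
```

>>> move_arm:
  targets:
    - [[1, 0, 0, 0, 1], [1.5, 0, 0, 0, 1], [1.5, 0, 0, 0, 1]]

```text
time_s: 18.75
eef_pos: [0.6286, 0.087, 0.2353]
tool_rot: [2.15, 0.12, -2.183]
contact_force: [-7.8, -0.9, 23.4]
opening: -0.002
```

Firm stop at 23 N, so the key is fully down. I'll lift clear and check.

>>> move_arm:
  targets:
    - [[-15, 0, 0, 0, 1], [-50, 0, 5, 0, 1], [-90, 20, 20, 0, 1], [-130, 45, 40, 0, 1], [-165, 60, 58, 0, 1], [-168, 60, 58, 0, 1]]

```text
time_s: 19.35
eef_pos: [0.5791, 0.0173, 0.409]
tool_rot: [2.158, 0.117, -2.179]
contact_force: [0.7, -0.9, -0.9]
opening: -0.004
```

```bash
python3 look.py w7; python3 -c "
from h import *
im=cv2.imread('pics/w7.png'); cv2.imwrite('pics/w7b.png',cv2.resize(im,None,fx=1.5,fy=1.5,interpolation=cv2.INTER_CUBIC))
for n in ('scene','top'): cv2.imwrite(f'pics/{n}7.png',eyes.get_image(n)[:,:,::-1])
a=cv2.imread('pics/top7.png');b=cv2.imread('pics/scene7.png')[110:260,160:330]
cv2.imwrite('pics/s7.png',np.hstack([cv2.resize(a[120:260,90:400],(560,253)),]))
cv2.imwrite('pics/sc7.png',cv2.resize(b,None,fx=4,fy=4,interpolation=cv2.INTER_CUBIC))
"
```

```text
tip now [-12.7   1.3 225.8] shift [113.7  60.5   7.9] rotv [-0.3  0.5  0.2] t 19.35 F [ 0.7 -0.9 -0.9] j [-0.65  0.41  0.74  1.74 -0.3   1.12 -1.28]
```

View pics/w7b.png

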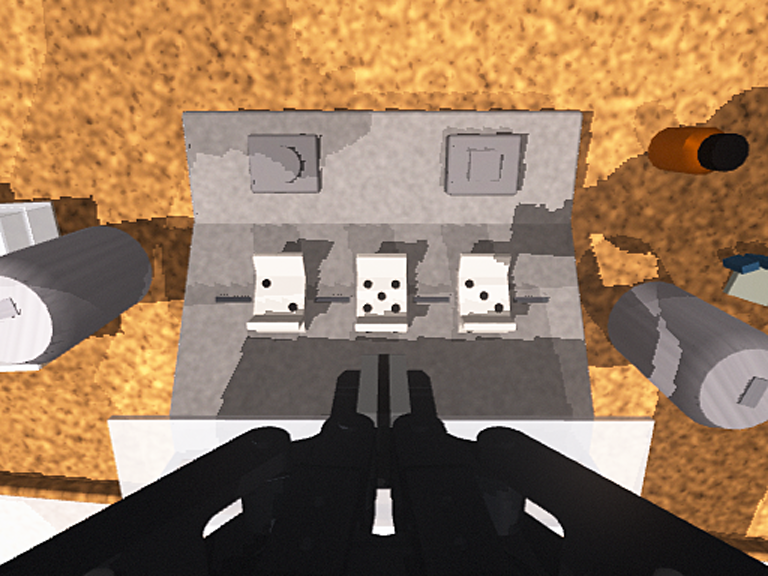

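View pics/s7.png

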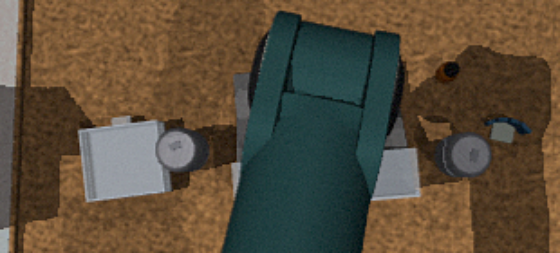

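View pics/sc7.png

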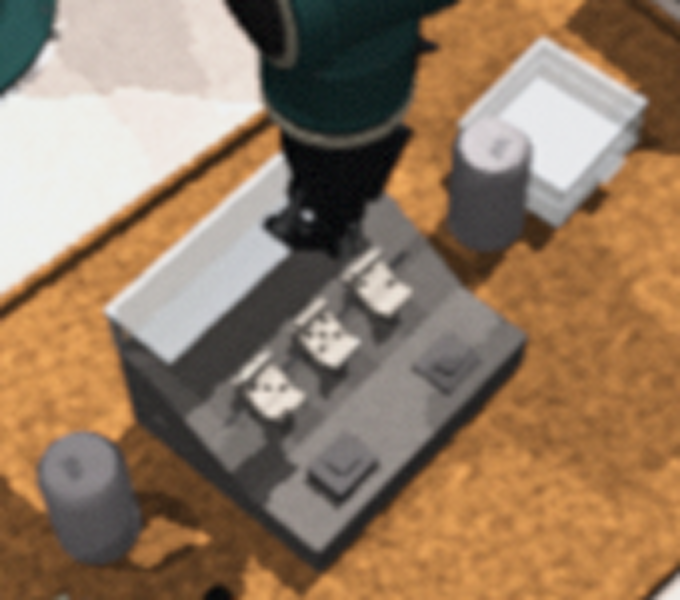

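The wrist view shows the unit's right wheel (275,290) at 2, the mid (381,295) at 5 and the left (485,295) at 3. The square key (484,163) is now up and the disc key (284,163) is down. The cans, vial, clamshell and shard stand where they did. I'm handing the job in.

```bash
python3 -c "
from h import *
print(job.sign_off())"
```

```text
the job is handed in; nothing more can be done
None
```

The three wheels now show 3, 5 and 2 dots from left to right, and the disc key is down. I handed the job in at about 19.5 s of the 58 s allowed.

- **Wheels:** Measured in the wrist view just before the key press, all three faces were within about 1.5° of square to the index marks. A picture after the press still shows 3, 5 and 2.
- **Key:** I pressed the disc key until it stopped firmly, at about 23 N. The last wrist and scene pictures show it down and the square key up.
- **Surroundings:** The cans, vial, clamshell and shard look unmoved by eye in the last pictures.

**What went wrong along the way:**
- My first camera estimate of the unit's height was about 4 mm too low, so the left wheel was pressed about 5° too far. I touched the unit's deck lightly with the fingertips (about 25 N at first contact) to get the true height, then redid that wheel.
- While fine-tuning the mid wheel, the fingers once landed on top of a ridge, at about 6 N. I backed off and redid it.

I kept the gripper vertical instead of leaning it, because the moves only allow a turn about the tool's own axis. No contact with the hood showed up in the force readings.

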